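Slide the saddle caddy onto the bar and stand the brush in it

TASK

Slide the olive saddle caddy off the steel tamping stand and along over the accessory bar, without lifting it, until it hangs level on the bar alone, clear of the stand's platform. Then take the brush out of the steel beaker and stand it upright, bristles down, in one of the caddy's cells, and leave it there. Do not knock over the beaker, and leave the carafe, the cups and the saucer where they are.

Things in the scene. Friction and masses are not known exactly. Their poses are not given: they have to be found in the camera images.
- stand: fixed stainless tamping stand; origin at table level, mid-width, under the platform edge where the bar begins. Platform: x -95..95 mm, y 0..190 mm, top at z = 40 mm, no kerb. The bar runs on from it along -y on the centre line x = 0. Under the bar's far end (y -165..-149 mm) a post 22 mm wide with a foot 90 x 50 x 8 mm
- bar_mid (a point): point on the bar's top face midway along it (stand frame 0, -82.5, 112 mm). Steel bar 26 mm wide, 26 mm high, y -165..0 mm, top at z = 112 mm; black stop plate 60 x 10 x 45 mm at its far end (y -175..-165 mm, z 76..122 mm)
- bar_nose (a point): tip of the bar's round tapered nose, which reaches back over the platform (stand frame 0, 30, 99 mm); radius 4 mm at the tip, 13 mm at y = 0
- caddy: loose olive sheet-metal saddle caddy, about 0.7 kg, 134 (x) x 110 (y) x 84 (z) mm; origin at the centre of its underside. An inverted-U slot runs through along its y axis, with two open-topped cells on each side (outer walls up to z = 76 mm). It starts on the platform, some mm off the centre line and askew, slot roughly along the bar
- slot_top (a point): centre of the slot's ceiling, 80 mm above the caddy's underside. Slot 36 mm wide (x -18..18 mm), open below and at both ends: 5 mm play each side of the bar. On the platform the ceiling is 8 mm above the bar's top, so once wholly off the platform the caddy sinks 8 mm and hangs on the bar
- cell_a (a point): centre of the floor of the caddy's cell at + x, + y; cell 42 (x) x 50 (y) mm inside, 68 to 72 mm deep, floor 4 mm above the underside
- cell_b (a point): centre of the floor of the caddy's cell at + x, - y; cell 42 (x) x 50 (y) mm inside, 68 to 72 mm deep, floor 4 mm above the underside
- cell_c (a point): centre of the floor of the caddy's cell at - x, + y; cell 42 (x) x 50 (y) mm inside, 68 to 72 mm deep, floor 4 mm above the underside
- cell_d (a point): centre of the floor of the caddy's cell at - x, - y; cell 42 (x) x 50 (y) mm inside, 68 to 72 mm deep, floor 4 mm above the underside
- brush: loose round cleaning brush, 165 mm long, 45 g, standing bristles down in the beaker; origin at the centre of its flat lower end, z axis up along the handle. Black bristle head 26 mm diameter, 40 mm long; brass collar 20 mm diameter to 52 mm; wooden handle 14 mm diameter from 52 to 165 mm
- brush_top (a point): centre of the upper end of the brush's handle
- beaker: loose steel beaker, 62 mm outer diameter, 70 mm high, wall 3 mm, inner floor 6 mm up; origin at the centre of its underside
- carafe: bystander: empty glass carafe, 116 mm diameter, 140 mm high, black handle reaching 98 mm to its +y; origin at the centre of its underside
- cup_a: bystander: amber glass cup, 64 mm diameter, 62 mm high; origin at the centre of its underside. It and the beaker swap places from one start to the next
- cup_b: bystander: a second amber glass cup, same size
- saucer: bystander: olive ceramic saucer, 140 mm diameter, 18 mm high; origin at the centre of its underside
Things that resemble listed ones, but are neither listed nor needed, are in the scene too. Of the things that look like the brush, the smaller one is meant. Leave any yellow look-alike of the caddy alone.

How it is judged:
By the outcome, as a careful person would: the job done as asked, in the order asked, and still so for the second after the job is handed in, with the robot touching nothing.
It also fails if it takes over 72 s, if anything falls off the work surface, if the arm or the gripper's body presses on something with over 40 N, if the wrist force passes 120 N, or if a joint passes its speed limit or range.

ROBOT

A 7-joint arm with a two-finger parallel gripper is mounted at the origin on the work surface. World frame = base frame: x ahead of the robot, y to its left, z up, the work surface at z = 0. Lengths are in mm, angles in degrees, forces in N, time in s.
With the tool pointing down it reaches from about 425 to 875 mm from the base axis. Payload 9.9 kg.
Tool frame: the origin (TCP) lies on the centre line of the jaws, within the pads' length; the fingertips stand 25 mm ahead of it and the grasp point (between the pads) lies 6 mm ahead of it (robot.tcp_to_tips is the distance from the TCP to the fingertips, in mm); z points along the fingers, y is the line along which they close (so a half turn about z gives the same grasp; the last joint's range is limited). The gripper opens to 85 mm and grips with 20 to 120 N. Pads are 22 mm wide; open, the fingers measure 114 mm over their backs; the gripper's body (76 mm by 85 mm) begins 54 mm behind the grasp point. The pads swing forward as they close: fully open they stand 13 mm farther back than shut.
Start: joints at [-74.129, 32.985, 1.427, 82.34, -0.859, 64.687, -3.237], TCP at [238.284, 631.546, 256.289] pointing down, gripper open.
Joint ranges: [-157.87, 157.87], [-19.46, 123.44], [-87.15, 90], [11.01, 140.99], [-62.26, 242.26], [9.8, 113.94], [-161.44, 161.44]. Speed limits (degrees/s): [127.2, 127.2, 172.46, 172.46, 180, 180, 180].

INTERFACE

Orientations are given as [roll, pitch, yaw] about the fixed x, y, z axes, in that order (R = Rz(yaw) Ry(pitch) Rx(roll)).
In Python, from bench import status, cams, job_done, robot gives the robot as it stands.
- The arm moves only by the tool move_arm, never from a script. Its argument "rows" is a list of rows, each an object with "hand": the opening, from 0 (shut) to 1 (fully open); "slide": the shift along the tool's x, y, z in mm, a list of three; "roll": the turn about the tool's z in rad. A call has 1 to 8 rows; each row is the pose to reach, as a shift and turn from the pose commanded when the call began, along the tool's axes at that moment; what a row does not reach only later rows make up. A row lasts 1/12 s, in which the tool goes at most 41.7 mm and 7.16 degrees, less where a joint would pass 70% of its speed; a pose out of reach is approached as far as the arm can. A call with a gripper value outside its range is refused whole. The fingers move at their own pace and stop on an object; "newtons" is the grip in N (left out, the last holds). Time passes only in rows, so rows that repeat a pose let the fingers close. It gives the time, the measured TCP pose, the force, the opening and the grip force at its end, in the units of the state.
- status.get_obs(): the state, without advancing time (a new reading comes with each control period).
- cams.camera(name): name is "scene" or "top" or "wrist"; returns a dict with "img" (400x640x3 uint8, red, green, blue), "fx", "fy", "cx", "cy" (pixels), "D" ([k1, k2, p1, p2, k3] as OpenCV has them; the pictures are not rectified), "R" (3x3) and "t" (3): a world point X has camera coordinates R X + t; the wrist camera has in their place "hand_eye" (4x4, takes a point from camera to tool coordinates, whose origin is the TCP and whose axes are the flange's). Camera axes: x right, y down, z forward; pixel columns grow to the right and rows downward; lengths in mm; the calibration is good to about 2 mm. A picture is of the moment at which its call begins: read the wrist's pose just before it. There is no depth.
- job_done(): hands the job in; it is judged then, once.
Trained networks look in the newest picture that a camera, given by its name, has taken for a name from the list of things; names that differ only in an ending like _2 or _b are one class to them, and where a whole thing is asked for, a point or a joint stands for the part that bears it (a point fixed in the world has none). Each returns a list of dicts, best first, with "conf" (0 to 1); they miss things now and then, are a little off and sometimes report something else, mostly with a low value. They report only what shows in the picture. A call takes as long as a camera call. They do not tell look-alikes from the thing itself.
- cams.boxes_of(camera, target): "rect" ([centre column, centre row, width, height] in pixels, round what is visible of it).
- cams.spot_point(camera, target): "at" ([column, row] in pixels: a listed point, or the origin of a listed thing).
The state is a dict: "time": time; "qpos": joint angles; "qd": joint speeds; "joint_torque": joint torques, N m; "position": TCP position; "tcp_rot": TCP orientation; "wrist_force": force on the tool from outside, world axes, zero at the start; "wrist_torque": the same for the moment, N m; "opening": finger opening in mm; "grip_force": force on a finger pad.
Only numpy, scipy, OpenCV 4.12 (cv2) and the standard library are available. Lean on these libraries where they do the work, as an engineer would, in place of code of your own. Each camera call takes 0.05 s, during which the arm holds its last target. There are 200 camera calls.

## Working session

There is one attempt and no reset: what is moved stays moved. The work goes in short steps, Python scripts to look and compute and a tool call to move; the robot and the scene stay as the last step left them, time stands still between calls to the robot, and variables do not carry over. Pictures are saved under pics/ and viewed, at most 13 in all, crops included, and the job is handed in when it is done.

Besides the shell and the picture viewer there is one more tool, called as name(argument=value, ...), one argument or row to a line, values as JSON. move_arm: Moves the arm, as the interface text tells. Its arguments: {"type":"object","properties":{"rows":{"type":"array","items":{"type":"object","properties":{"hand":{"type":"number"},"slide":{"type":"array","items":{"type":"number"}},"roll":{"type":"number"}}}},"newtons":{"type":"number"}},"required":["rows"]}

```bash
mkdir -p pics; cat > h.py <<'E'
import numpy as np, cv2
from bench import status, cams, job_done, robot
def ray(c,px):
    K=np.array([[c['fx'],0,c['cx']],[0,c['fy'],c['cy']],[0,0,1]])
    u=cv2.undistortPoints(np.array([[px]],float),K,np.array(c['D']))[0,0]
    R=np.array(c['R']);t=np.array(c['t']).ravel()
    return -R.T@t, R.T@np.array([u[0],u[1],1])
def atz(c,px,z):
    o,d=ray(c,px); return o+d*(z-o[2])/d[2]
def proj(c,X):
    K=np.array([[c['fx'],0,c['cx']],[0,c['fy'],c['cy']],[0,0,1]])
    return cv2.projectPoints(np.array(X,float).reshape(-1,3),cv2.Rodrigues(np.array(c['R']))[0],np.array(c['t'],float).ravel(),K,np.array(c['D']))[0][:,0]
E
python3 - <<'E'
from h import *
o=status.get_obs();print({k:np.round(v,2).tolist() for k,v in o.items()})
for n in('scene','top'):
    c=cams.camera(n);cv2.imwrite(f'pics/{n}0.png',c['img'][:,:,::-1])
    print(n,c['fx'],np.round(-np.array(c['R']).T@np.array(c['t']).ravel()),)
    zs=dict(stand=0,bar_mid=112,bar_nose=99,caddy=40,slot_top=120,cell_a=44,cell_b=44,cell_c=44,cell_d=44,brush=6,brush_top=171,beaker=0,carafe=0,cup_a=0,saucer=0)
    for k,z in zs.items():
        print(k,[(np.round(r['at']).astype(int).tolist(),round(r['conf'],2),np.round(atz(c,r['at'],z)[:2]).astype(int).tolist()) for r in cams.spot_point(n,k)[:5]])
E
```

```text
{'time': 0.0, 'qpos': [-74.13, 33.03, 1.42, 82.39, -0.86, 64.69, -3.24], 'qd': [-0.0, -0.05, -0.05, 0.08, 0.02, -0.02, -0.01], 'joint_torque': [0.0, -76.57, 2.25, -28.6, 0.02, 0.01, -0.0], 'position': [238.1, 631.16, 255.47], 'tcp_rot': [-179.91, 0.01, 159.33], 'wrist_force': [0.32, -0.6, -0.05], 'wrist_torque': [-0.07, -0.01, 0.02], 'grip_force': 0.0, 'opening': 85.24}
scene 361.8222929714039 [1170.  -82.  878.]
stand [([318, 240], 0.78, [598, 4])]
bar_mid [([284, 226], 0.71, [611, -86])]
bar_nose [([326, 223], 0.75, [612, 25]), ([353, 219], 0.27, [616, 99])]
caddy [([351, 170], 0.94, [380, 157]), ([357, 222], 0.57, [584, 121]), ([197, 226], 0.52, [508, -332])]
slot_top [([358, 203], 0.97, [581, 121]), ([351, 152], 0.86, [380, 153]), ([374, 229], 0.41, [672, 138])]
cell_a [([355, 234], 0.97, [625, 104]), ([342, 211], 0.82, [541, 88]), ([357, 180], 0.8, [431, 160]), ([343, 162], 0.67, [346, 137]), ([357, 161], 0.61, [348, 184])]
cell_b [([355, 234], 0.97, [625, 104]), ([342, 211], 0.82, [541, 88]), ([357, 180], 0.8, [431, 160]), ([343, 162], 0.67, [346, 137]), ([357, 161], 0.61, [348
[... 1428 characters left out ...]
[([282, 167], 0.96, [616, 164]), ([306, 191], 0.96, [540, 88]), ([300, 163], 0.95, [629, 109]), ([295, 245], 0.91, [373, 122]), ([286, 271], 0.72, [292, 152])]
cell_d [([282, 167], 0.96, [616, 164]), ([306, 191], 0.96, [540, 88]), ([300, 163], 0.95, [629, 109]), ([295, 245], 0.91, [373, 122]), ([286, 271], 0.72, [292, 152])]
brush [([466, 221], 0.61, [445, -424]), ([442, 206], 0.42, [493, -346]), ([289, 195], 0.18, [534, 144])]
brush_top [([487, 208], 0.67, [468, -437]), ([451, 201], 0.42, [490, -331])]
beaker [([439, 206], 0.57, [493, -338])]
carafe [([432, 157], 0.68, [654, -322])]
cup_a [([181, 191], 0.9, [548, 494]), ([221, 215], 0.83, [469, 363])]
saucer [([221, 159], 0.75, [654, 367])]
```

```bash
python3 - <<'E'
import cv2
a=cv2.imread('pics/scene0.png');b=cv2.imread('pics/top0.png')
x=cv2.resize(a[120:320,120:500],(800,421),interpolation=3)
cv2.imwrite('pics/s1.png',x)
cv2.imwrite('pics/t1.png',cv2.resize(b[130:290,160:500],(800,376),interpolation=3))
cv2.imwrite('pics/t2.png',cv2.resize(b[145:225,255:405],(800,427),interpolation=2))
E
```

```text
(no output)
```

View pics/s1.png

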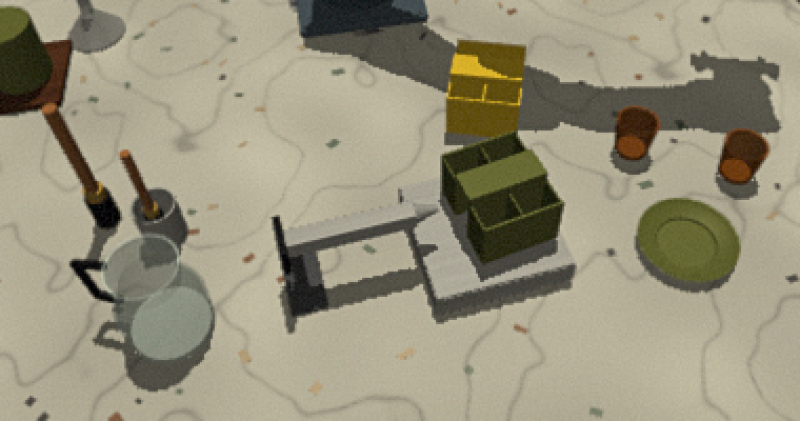

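View pics/t1.png

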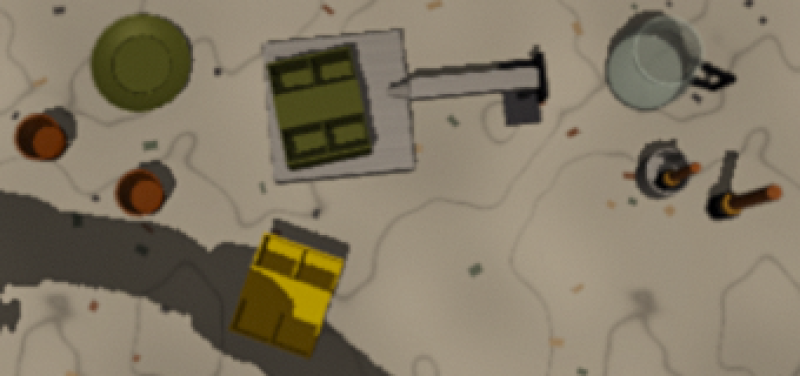

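View pics/t2.png

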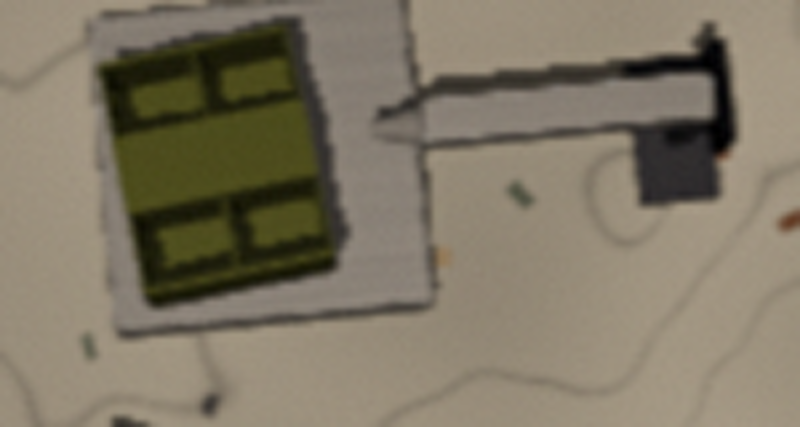

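The views show the caddy on the platform, askew by about 6° to the bar and at roughly (582,118). The small brush leans in the beaker near (495,-338), with the big look-alike beside it. I'll fit the stand and caddy poses from the picked corners.

```bash
cat >> h.py <<'E'
from scipy.optimize import least_squares
def fit(obs,x0):  # obs: list of (cam, local pts, px); pose x,y,yaw(deg)
    def f(p):
        a=np.radians(p[2]);R=np.array([[np.cos(a),-np.sin(a),0],[np.sin(a),np.cos(a),0],[0,0,1]])
        return np.concatenate([(proj(c,np.array(L,float)@R.T+[p[0],p[1],0])-np.array(x)).ravel() for c,L,x in obs])
    s=least_squares(f,x0,x_scale=[1,1,.1],loss='soft_l1'); return s.x,f(s.x).reshape(-1,2)
def tri(obs):
    A=0;b=0
    for c,px in obs:
        o,d=ray(c,px);d/=np.linalg.norm(d);P=np.eye(3)-np.outer(d,d);A=A+P;b=b+P@o
    return np.linalg.solve(A,b)
E
python3 - <<'E'
from h import *
S=cams.camera('scene');T=cams.camera('top')
t2=lambda *p:[(255+u/5.3333,145+v/5.3375) for u,v in p]
s1=lambda *p:[(120+u*.475,120+v*.475) for u,v in p]
sp,r=fit([(T,[[-95,190,40],[-95,0,40],[95,190,40],[0,30,99],[-13,-165,112],[13,-165,112]],t2((120,330),(432,302),(90,18),(374,126),(715,122),(712,72))),
 (S,[[95,190,40],[95,0,40],[0,30,99]],s1((574,264),(434,300),(440,210)))],[600,5,4]);print(sp.round(1),r.round(1).tolist())
cp,r=fit([(T,[[-67,55,116],[-67,-55,116],[67,-55,116],[67,55,116]],t2((150,303),(336,266),(290,20),(100,66))),
 (S,[[67,55,116],[67,-55,116],[-67,-55,116],[-67,55,116]],s1((562,203),(474,237),(443,155),(517,133)))],[582,118,11]);print(cp.round(1),r.round(1).tolist())
print('brushtop',tri([(S,s1((126,154))[0]),(T,(456,201))]).round(1),tri([(S,(183,191)),(T,(451,201))]).round(1))
print('collar',tri([(S,s1((151,211))[0]),(T,(160+670*.425,130+178*.425))]).round(1))
# in stand frame
a=np.radians(sp[2]);d=cp[:2]-sp[:2];print('caddy in stand',np.array([[np.cos(a),np.sin(a)],[-np.sin(a),np.cos(a)]])@d,cp[2]-sp[2])
E
```

```text
[601.6   1.1   4.6] [[-1.6, -0.1], [0.6, -0.1], [-0.4, -1.0], [-0.6, 0.4], [0.4, -0.9], [0.1, 0.0], [0.4, -0.1], [-0.3, -0.2], [-2.3, -1.3]]
[581.1 117.5  10.4] [[-1.6, -2.3], [-0.0, -2.3], [0.3, 0.5], [-0.1, -1.4], [-0.4, 0.1], [3.1, -3.1], [-1.8, -0.9], [-1.3, -1.4]]
brushtop [ 490.4 -345.   167.1] [ 490.2 -331.9  172.6]
collar [ 490.1 -345.2   46.8]
caddy in stand [-11.06707732 117.65316499] 5.799498080286819
```

```bash
cat >> h.py <<'E'
def plan(xyz,close=None):  # slide & roll from measured pose to target TCP, closing line direction deg
    o=status.get_obs();R=cv2.Rodrigues(np.zeros(3))[0]
    from scipy.spatial.transform import Rotation as Q
    R=Q.from_euler('xyz',o['tcp_rot'],degrees=True).as_matrix()
    s=R.T@(np.array(xyz)-o['position']);print('slide',s.round(1),end=' ')
    if close is not None:
        d=(close+90-o['tcp_rot'][2]+90)%180-90;print('roll',round(-np.radians(d),3),end='')
    print()
def wcam():
    from scipy.spatial.transform import Rotation as Q
    o=status.get_obs();c=cams.camera('wrist');H=np.array(c['hand_eye'])
    M=np.eye(4);M[:3,:3]=Q.from_euler('xyz',o['tcp_rot'],degrees=True).as_matrix();M[:3,3]=o['position']
    W=np.linalg.inv(M@H);c['R']=W[:3,:3];c['t']=W[:3,3];return c
E
python3 - <<'E'
from h import *
plan([576,145,300],10.4)
E
```

```text
slide [-487.8 -336.   -43.7] roll 1.028
```

move_arm(
  rows=[
    {"hand": 1,"slide": [-488,-336,-44],"roll": 1.028},
    {"hand": 1,"slide": [-488,-336,-44],"roll": 1.028},
    {"hand": 1,"slide": [-488,-336,-44],"roll": 1.028},
    {"hand": 1,"slide": [-488,-336,-44],"roll": 1.028},
    {"hand": 1,"slide": [-488,-336,-44],"roll": 1.028},
    {"hand": 1,"slide": [-488,-336,-44],"roll": 1.028},
    {"hand": 1,"slide": [-488,-336,-44],"roll": 1.028},
    {"hand": 1,"slide": [-488,-336,-44],"roll": 1.028},
  ],
)

```text
time: 2.37
position: [428.7, 356.8, 281.5]
tcp_rot: [180.0, -0.0, 101.7]
wrist_force: [1.4, -0.9, -0.5]
opening: 85.4
grip_force: 0.0
```

```bash
python3 -c "
from h import *
print(status.get_obs()['position'],status.get_obs()['tcp_rot']);plan([576,145,300],10.4)"
```

```text
[428.69662456 356.7656107  281.50049969] [ 1.79971722e+02 -3.43079892e-02  1.01687888e+02]
slide [-237.2  101.4  -18.6] roll 0.022
```

move_arm(
  rows=[
    {"hand": 1,"slide": [-237,101,-19],"roll": 0.022},
    {"hand": 1,"slide": [-237,101,-19],"roll": 0.022},
    {"hand": 1,"slide": [-237,101,-19],"roll": 0.022},
    {"hand": 1,"slide": [-237,101,-19],"roll": 0.022},
    {"hand": 1,"slide": [-237,101,-19],"roll": 0.022},
    {"hand": 1,"slide": [-237,101,-19],"roll": 0.022},
    {"hand": 1,"slide": [-237,101,-19],"roll": 0.022},
    {"hand": 1,"slide": [-237,101,-19],"roll": 0.022},
  ],
)

```text
time: 3.03
position: [578.0, 143.3, 300.4]
tcp_rot: [179.9, 0.1, 100.4]
wrist_force: [-0.0, 0.6, -0.1]
opening: 85.4
grip_force: 0.0
```

```bash
python3 - <<'E'
from h import *
print(status.get_obs()['position'],status.get_obs()['tcp_rot'])
c=wcam();cv2.imwrite('pics/w0.png',c['img'][:,:,::-1])
for k,z in dict(slot_top=120,cell_a=44,bar_nose=99,stand=0).items():
    print(k,[(np.round(r['at']).tolist(),round(r['conf'],2),np.round(atz(c,r['at'],z)[:2]).tolist()) for r in cams.spot_point('wrist',k)[:5]])
E
```

```text
[577.98193653 143.29300851 300.37008649] [1.79928080e+02 1.12845577e-01 1.00391707e+02]
slot_top [([109.0, 114.0], 0.89, [369.0, 172.0]), ([318.0, 199.0], 0.58, [582.0, 122.0])]
cell_a [([284.0, 204.0], 0.97, [544.0, 81.0]), ([283.0, 163.0], 0.84, [534.0, 137.0]), ([182.0, 111.0], 0.84, [406.0, 177.0]), ([351.0, 159.0], 0.82, [619.0, 157.0]), ([120.0, 73.0], 0.62, [334.0, 208.0])]
bar_nose [([320.0, 261.0], 0.59, [602.0, 36.0]), ([287.0, 200.0], 0.24, [549.0, 108.0])]
stand []
```

View pics/w0.png

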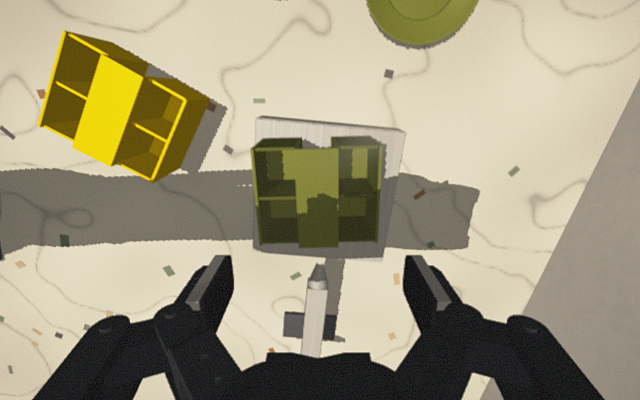

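The wrist view shows the caddy (rim corners near (252,149), (381,149), (377,243), (262,245)), its ridge along columns 295–338, and the bar nose at (318,264).

```bash
python3 - <<'E'
from h import *
c=wcam()
cp,r=fit([(c,[[-67,55,116],[67,55,116],[67,-55,116],[-67,-55,116]],[(252,149),(381,149),(377,243),(262,245)])],[581,117,10]);print(cp.round(1),r.round(1).tolist())
cp,r=fit([(c,[[-21,55,124],[21,55,124],[21,-55,124],[-21,-55,124]],[(295,150),(338,149),(338,247),(300,247)])],[581,117,10]);print(cp.round(1),r.round(1).tolist())
print(atz(c,(318,264),99), atz(c,(304,356),112),atz(c,(322,356),112))
print(proj(c,[[601.6-30*np.sin(.08),1.1+30,99]]))
E
```

```text
[579.8 128.1  11.7] [[-0.7, 0.0], [2.3, -1.6], [0.6, 1.3], [-2.5, 0.6]]
[579.6 128.8  12.3] [[0.3, -0.6], [-0.2, -0.5], [-0.1, 0.5], [0.0, 1.2]]
[597.07586186  39.45045425  99.        ] [603.92875158 -93.72408103 112.        ] [627.39334956 -89.16444265 112.        ]
[[318.40518484 270.07018001]]
```

```bash
python3 -c "
from h import *
plan([574.5,146.5,122],11)"
```

```text
slide [ -2.8  -1.4 177.9] roll -0.001
```

move_arm(
  rows=[
    {"hand": 0.82,"slide": [-3,-1.4,40],"roll": 0},
    {"hand": 0.82,"slide": [-3,-1.4,80],"roll": 0},
    {"hand": 0.82,"slide": [-3,-1.4,115],"roll": 0},
    {"hand": 0.82,"slide": [-3,-1.4,135],"roll": 0},
    {"hand": 0.82,"slide": [-3,-1.4,150],"roll": 0},
    {"hand": 0.82,"slide": [-3,-1.4,163],"roll": 0},
    {"hand": 0.82,"slide": [-3,-1.4,174],"roll": 0},
    {"hand": 0.82,"slide": [-3,-1.4,178],"roll": 0},
  ],
)

```text
time: 4.0
position: [574.3, 145.4, 120.5]
tcp_rot: [-179.9, 0.0, 100.9]
wrist_force: [-0.0, -0.1, -0.9]
opening: 69.8
grip_force: 0.0
```

move_arm(
  newtons=40,
  rows=[
    {"hand": 0.6,"slide": [0,0,0],"roll": 0},
    {"hand": 0.5,"slide": [0,0,0],"roll": 0},
    {"hand": 0.4,"slide": [0,0,0],"roll": 0},
    {"hand": 0.3,"slide": [0,0,0],"roll": 0},
    {"hand": 0.3,"slide": [0,0,0],"roll": 0},
    {"hand": 0.3,"slide": [0,0,0],"roll": 0},
  ],
)

```text
time: 4.5
position: [576.0, 145.0, 123.0]
tcp_rot: [179.9, -0.0, 100.8]
wrist_force: [0.9, 1.2, 6.6]
opening: 43.2
grip_force: 43.4
```

```bash
python3 - <<'E'
from h import *
o=status.get_obs();print({k:np.round(o[k],2).tolist() for k in('time','position','tcp_rot','wrist_force','wrist_torque','opening','grip_force')})
c=wcam();T=cams.camera('top')
a=cv2.resize(c['img'][100:400],(640,300));b=cv2.resize(T['img'][145:225,255:405],(560,299),interpolation=2)
cv2.imwrite('pics/g1.png',np.vstack([a,np.pad(b,((0,0),(0,80),(0,0)))])[:,:,::-1])
E
```

```text
{'time': 4.5, 'position': [576.0, 144.98, 122.98], 'tcp_rot': [179.88, -0.03, 100.79], 'wrist_force': [0.85, 1.23, 6.65], 'wrist_torque': [0.33, -0.04, 0.09], 'opening': 43.2, 'grip_force': 43.42}
```

View pics/g1.png

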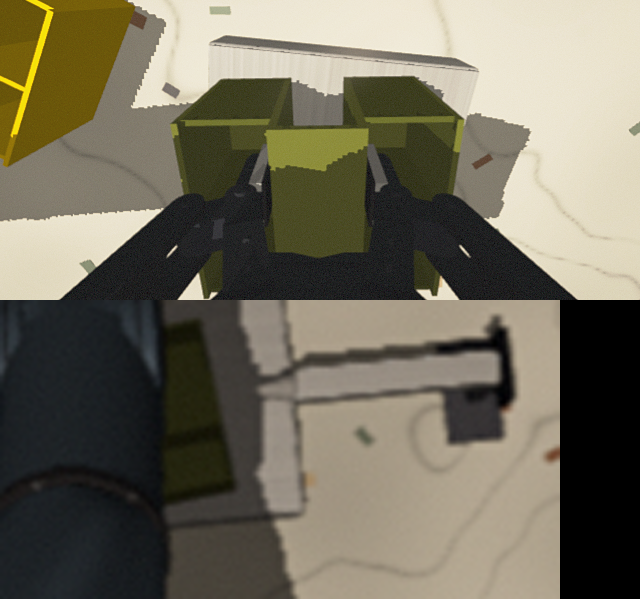

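```bash
python3 - <<'E'
from h import *
T=cams.camera('top')
t2=lambda u,v:(255+u/5.3333,145+v/5.3375)
for n,p,z in(('bar0',(425,121),112),('bar1',(712,97),112),('nose',(374,126),99),('rL',(132,174),124),('rR',(312,139),124)): print(n,atz(T,t2(*p),z).round(1))
E
```

```text
bar0 [600.6   0.7 112. ]
bar1 [ 613.4 -161.7  112. ]
nose [600.4  29.2  99. ]
rL [569.7 164.4 124. ]
rR [588.7  64.2 124. ]
```

```bash
python3 -c "
from h import *
o=status.get_obs();z=o['position'][2];plan([590.4,145.4,z],4.5)"
```

```text
slide [-2.3 14.2  0. ] roll 0.11
```

move_arm(
  rows=[
    {"hand": 0.3,"slide": [-0.6,3.5,0],"roll": 0.028},
    {"hand": 0.3,"slide": [-1.1,7,0],"roll": 0.055},
    {"hand": 0.3,"slide": [-1.7,10.5,0],"roll": 0.083},
    {"hand": 0.3,"slide": [-2.3,14.2,0],"roll": 0.11},
    {"hand": 0.3,"slide": [-2.3,14.2,0],"roll": 0.11},
    {"hand": 0.3,"slide": [-2.3,14.2,0],"roll": 0.11},
  ],
)

```text
time: 5.15
position: [588.1, 146.4, 123.0]
tcp_rot: [-179.9, -0.1, 94.5]
wrist_force: [-10.7, 3.8, 15.0]
opening: 43.1
grip_force: 44.1
```

```bash
python3 -c "
from h import *
o=status.get_obs();print({k:np.round(o[k],2).tolist() for k in('time','position','tcp_rot','wrist_force','wrist_torque','opening','grip_force')})
z=o['position'][2];plan([590.4,145.4,z],4.5);plan([590.4+.0785*60,145.4-.997*60,z],4.5)
T=cams.camera('top');cv2.imwrite('pics/g2.png',cv2.resize(T['img'][145:225,255:405],(800,427),interpolation=2)[:,:,::-1])"
```

```text
{'time': 5.15, 'position': [588.07, 146.45, 123.02], 'tcp_rot': [-179.87, -0.14, 94.5], 'wrist_force': [-10.67, 3.75, 15.02], 'wrist_torque': [0.74, 1.41, -0.18], 'opening': 43.07, 'grip_force': 44.12}
slide [-1.2  2.2 -0. ] roll 0.0
slide [-61.2   2.2  -0.2] roll 0.0
```

View pics/g2.png

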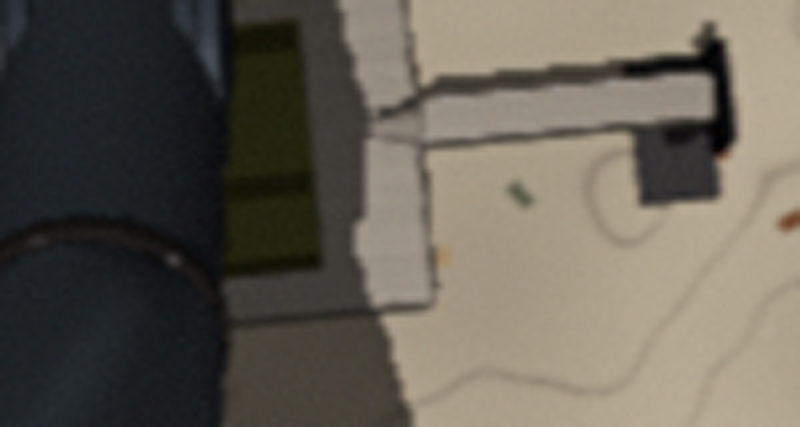

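```bash
python3 - <<'E'
from h import *
T=cams.camera('top')
t2=lambda u,v:(255+u/5.3333,145+v/5.3375)
for p in((320,267),(297,20)): print(atz(T,t2(*p),116).round(1))
E
```

```text
[517.8  60.2 116. ]
[658.3  72.3 116. ]
```

move_arm(
  rows=[
    {"hand": 0.3,"slide": [0,1.5,-1],"roll": 0},
    {"hand": 0.3,"slide": [-5,3,-1],"roll": 0},
    {"hand": 0.3,"slide": [-15,3,-1],"roll": 0},
    {"hand": 0.3,"slide": [-25,3,-1],"roll": 0},
    {"hand": 0.3,"slide": [-32,3,-1],"roll": 0},
    {"hand": 0.3,"slide": [-36,3,-1],"roll": 0},
  ],
)

```text
time: 5.75
position: [595.4, 108.2, 123.1]
tcp_rot: [-180.0, 0.0, 94.4]
wrist_force: [-0.6, 3.5, -0.1]
opening: 43.3
grip_force: 43.0
```

```bash
python3 -c "
from h import *
o=status.get_obs();print({k:np.round(o[k],2).tolist() for k in('time','position','tcp_rot','wrist_force','wrist_torque','opening','grip_force')})
T=cams.camera('top');cv2.imwrite('pics/g3.png',cv2.resize(T['img'][145:225,255:405],(800,427),interpolation=2)[:,:,::-1])"
```

```text
{'time': 5.75, 'position': [595.45, 108.19, 123.06], 'tcp_rot': [-180.0, 0.01, 94.41], 'wrist_force': [-0.62, 3.53, -0.09], 'wrist_torque': [0.85, -0.21, 0.17], 'opening': 43.29, 'grip_force': 42.97}
```

View pics/g3.png

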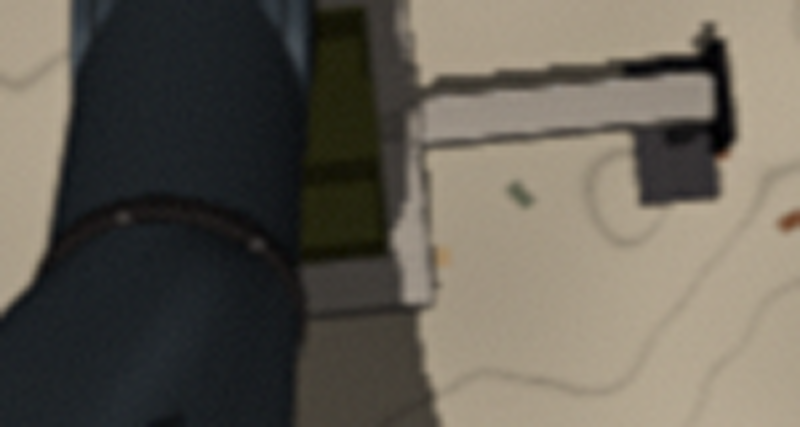

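Centred on the bar (the ridge's lower edge at row ~160 matches the expected ~161), with forces near zero. I'll continue sliding.

move_arm(
  rows=[
    {"hand": 0.3,"slide": [-8,0,0],"roll": 0},
    {"hand": 0.3,"slide": [-16,0,0],"roll": 0},
    {"hand": 0.3,"slide": [-24,0,0],"roll": 0},
    {"hand": 0.3,"slide": [-32,0,0],"roll": 0},
    {"hand": 0.3,"slide": [-40,0,0],"roll": 0},
  ],
)

```text
time: 6.22
position: [598.7, 69.0, 123.1]
tcp_rot: [180.0, -0.0, 94.5]
wrist_force: [-0.8, 4.6, 2.0]
opening: 43.6
grip_force: 43.0
```

move_arm(
  rows=[
    {"hand": 0.3,"slide": [-8,0,0],"roll": 0},
    {"hand": 0.3,"slide": [-16,0,0],"roll": 0},
    {"hand": 0.3,"slide": [-24,0,0],"roll": 0},
    {"hand": 0.3,"slide": [-32,0,0],"roll": 0},
    {"hand": 0.3,"slide": [-32,0,0],"roll": 0},
  ],
)

```text
time: 6.63
position: [601.0, 34.7, 123.1]
tcp_rot: [-180.0, 0.1, 94.3]
wrist_force: [0.0, 0.6, 0.5]
opening: 43.5
grip_force: 42.9
```

```bash
python3 -c "
from h import *
o=status.get_obs();print({k:np.round(o[k],2).tolist() for k in('time','position','tcp_rot','wrist_force','wrist_torque','opening','grip_force')})
y=o['position'][1];print('axis x',601.7-.0787*(y-1.1))"
```

```text
{'time': 6.63, 'position': [600.98, 34.69, 123.06], 'tcp_rot': [-179.99, 0.08, 94.31], 'wrist_force': [0.0, 0.58, 0.5], 'wrist_torque': [0.26, -0.27, 0.04], 'opening': 43.53, 'grip_force': 42.9}
axis x 599.0568524216646
```

move_arm(
  rows=[
    {"hand": 0.3,"slide": [-10,-0.3,0],"roll": 0},
    {"hand": 0.3,"slide": [-20,-0.6,0],"roll": 0},
    {"hand": 0.3,"slide": [-30,-1,0],"roll": 0},
    {"hand": 0.3,"slide": [-40,-1,0],"roll": 0},
    {"hand": 0.3,"slide": [-50,-1,0],"roll": 0},
  ],
)

```text
time: 7.05
position: [603.7, -13.1, 122.8]
tcp_rot: [-180.0, 0.0, 94.5]
wrist_force: [-0.5, 4.7, 1.2]
opening: 43.4
grip_force: 43.3
```

move_arm(
  rows=[
    {"hand": 0.3,"slide": [-10,0,0],"roll": 0},
    {"hand": 0.3,"slide": [-20,0,0],"roll": 0},
    {"hand": 0.3,"slide": [-30,0,0],"roll": 0},
    {"hand": 0.3,"slide": [-38,0,0],"roll": 0},
    {"hand": 0.3,"slide": [-38,0,0],"roll": 0},
    {"hand": 0.3,"slide": [-38,0,0],"roll": 0},
  ],
)

```text
time: 7.55
position: [606.7, -52.9, 122.8]
tcp_rot: [-180.0, 0.1, 94.3]
wrist_force: [0.2, -4.2, -1.6]
opening: 43.1
grip_force: 43.0
```

```bash
python3 -c "
from h import *
o=status.get_obs();print({k:np.round(o[k],2).tolist() for k in('time','position','tcp_rot','wrist_force','wrist_torque','opening','grip_force')})
y=o['position'][1];print('axis x',601.7-.0787*(y-1.1))
S=cams.camera('scene');T=cams.camera('top')
a=cv2.resize(S['img'][180:290,240:400],(640,440));b=cv2.resize(T['img'][145:195,290:405],(640,160))
b=cv2.resize(T['img'][150:190,290:405],(640,160),interpolation=2)
cv2.imwrite('pics/g4.png',np.vstack([a,b])[:,:,::-1])"
```

```text
{'time': 7.55, 'position': [606.73, -52.91, 122.78], 'tcp_rot': [-179.98, 0.14, 94.32], 'wrist_force': [0.25, -4.22, -1.58], 'wrist_torque': [-1.09, -0.1, -0.02], 'opening': 43.15, 'grip_force': 43.03}
axis x 605.9507405080394
```

View pics/g4.png

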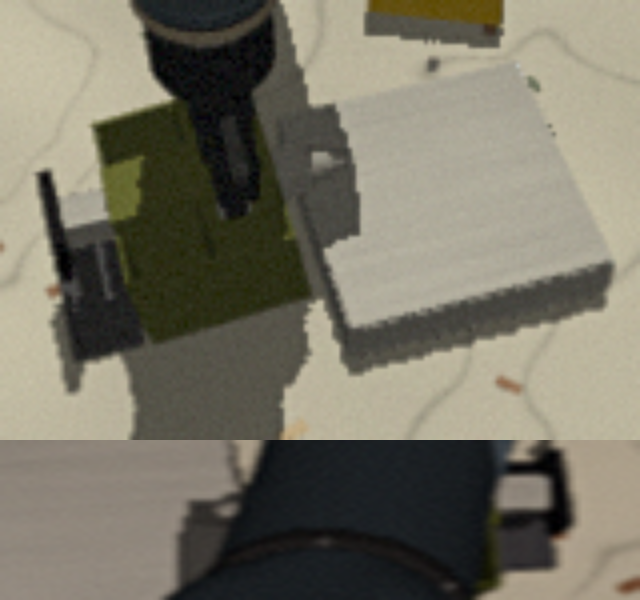

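The caddy is on the bar, with gaps to both the platform and the stop plate. I'll lower it 8 mm onto the bar.

move_arm(
  rows=[
    {"hand": 0.3,"slide": [0,0,2],"roll": 0},
    {"hand": 0.3,"slide": [0,0,4],"roll": 0},
    {"hand": 0.3,"slide": [0,0,6],"roll": 0},
    {"hand": 0.3,"slide": [0,0,7],"roll": 0},
    {"hand": 0.3,"slide": [0,0,7.5],"roll": 0},
    {"hand": 0.3,"slide": [0,0,7.5],"roll": 0},
  ],
)

```text
time: 8.15
position: [606.9, -50.4, 115.4]
tcp_rot: [-180.0, 0.0, 94.5]
wrist_force: [0.1, -5.3, -0.5]
opening: 43.8
grip_force: 43.3
```

```bash
python3 -c "
from h import *
o=status.get_obs();print({k:np.round(o[k],2).tolist() for k in('time','position','tcp_rot','wrist_force','wrist_torque','opening','grip_force')})"
```

```text
{'time': 8.15, 'position': [606.87, -50.43, 115.39], 'tcp_rot': [-179.99, 0.01, 94.47], 'wrist_force': [0.06, -5.27, -0.49], 'wrist_torque': [-1.36, 0.04, -0.08], 'opening': 43.78, 'grip_force': 43.34}
```

move_arm(
  rows=[
    {"hand": 0.55,"slide": [0,0,0],"roll": 0},
    {"hand": 0.65,"slide": [0,0,0],"roll": 0},
    {"hand": 0.75,"slide": [0,0,0],"roll": 0},
    {"hand": 0.8,"slide": [0,0,0],"roll": 0},
    {"hand": 0.8,"slide": [0,0,-20],"roll": 0},
    {"hand": 0.8,"slide": [0,0,-60],"roll": 0},
    {"hand": 0.8,"slide": [0,0,-100],"roll": 0},
    {"hand": 0.8,"slide": [0,0,-140],"roll": 0},
  ],
)

```text
time: 8.82
position: [606.4, -49.9, 256.9]
tcp_rot: [-179.9, -0.0, 94.5]
wrist_force: [1.3, 0.4, 0.3]
opening: 68.5
grip_force: 0.0
```

```bash
python3 -c "
from h import *
o=status.get_obs();print({k:np.round(o[k],2).tolist() for k in('time','position','tcp_rot','wrist_force','opening')})
plan([560,-180,300],0)"
```

```text
{'time': 8.82, 'position': [606.4, -49.89, 256.94], 'tcp_rot': [-179.94, -0.02, 94.48], 'wrist_force': [1.26, 0.45, 0.27], 'opening': 68.5}
slide [-126.1  -56.5  -43. ] roll 0.078
```

```bash
python3 -c "
from h import *
plan([480,-375,305],-27)
S=cams.camera('scene');T=cams.camera('top')
print('bigtop',tri([(S,(144,169)),(T,(487,208))]))"
```

```text
slide [-314.2 -151.5  -48. ] roll 0.549
bigtop [ 461.86425156 -411.6056974   243.87295427]
```

move_arm(
  rows=[
    {"hand": 0.6,"slide": [0,0,-40],"roll": 0.1},
    {"hand": 0.6,"slide": [-314,-150,-55],"roll": 0.55},
    {"hand": 0.6,"slide": [-314,-150,-55],"roll": 0.55},
    {"hand": 0.6,"slide": [-314,-150,-55],"roll": 0.55},
    {"hand": 0.6,"slide": [-314,-150,-55],"roll": 0.55},
    {"hand": 0.6,"slide": [-314,-150,-55],"roll": 0.55},
    {"hand": 0.6,"slide": [-314,-150,-55],"roll": 0.55},
    {"hand": 0.6,"slide": [-314,-150,-55],"roll": 0.55},
  ],
)

```text
time: 9.58
position: [501.4, -323.2, 308.0]
tcp_rot: [-180.0, -0.0, 63.0]
wrist_force: [1.0, 0.7, 0.7]
opening: 51.0
grip_force: 0.0
```

```bash
python3 - <<'E'
from h import *
plan([480,-375,310],-27)
c=wcam();W=[(np.round(r['at']).tolist(),round(r['conf'],2)) for r in cams.spot_point('wrist','brush_top')+cams.spot_point('wrist','brush')]
b=[(np.round(r['at']).tolist(),round(r['conf'],2)) for r in cams.spot_point('wrist','beaker')]
print(status.get_obs()['position'],W,b)
S=cams.camera('scene');T=cams.camera('top')
x=np.vstack([cv2.resize(c['img'],(480,300)),np.hstack([cv2.resize(S['img'][185:275,240:400],(480,300))])])
y=np.vstack([cv2.resize(S['img'][155:265,140:260],(300,275)),cv2.resize(T['img'][150:200,290:390],(300,150)),cv2.resize(T['img'][180:240,420:500],(300,175))])
cv2.imwrite('pics/b1.png',np.hstack([x,y])[:,:,::-1])
E
```

```text
slide [-55.8   4.5  -2.1] roll 0.0
[ 501.43755705 -323.1862445   307.87601441] [([323.0, 216.0], 0.79), ([321.0, 342.0], 0.72), ([318.0, 172.0], 0.84), ([320.0, 224.0], 0.83), ([323.0, 213.0], 0.39)] [([324.0, 165.0], 0.87)]
```

View pics/b1.png

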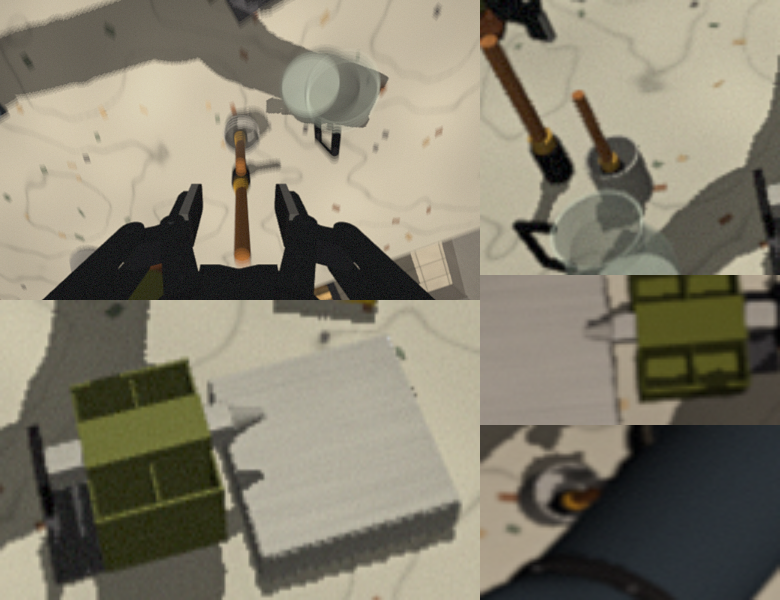

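```bash
python3 - <<'E'
from h import *
c=wcam();print(status.get_obs()['position'])
print('top',atz(c,(323,216),171),atz(c,(320,220),171),'collar',atz(c,(319,180),58),'beaker0',atz(c,(324,165),0))
S=cams.camera('scene')
s=lambda u,v:(140+(u-480)*.4,155+v*.4)
print('S top',s(580,96),atz(S,s(580,96),168),'collar',atz(S,s(613,163),52), 'bk rim ctr',atz(S,s(612,152),70))
print(tri([(S,s(580,96)),(c,(320,220))]),tri([(S,s(580,96)),(c,(323,216))]))
E
```

```text
[ 503.11506134 -320.45966089  307.65769867]
top [ 496.36870016 -341.62213471  171.        ] [ 492.08302467 -343.95826224  171.        ] collar [ 494.35613645 -337.98236928   58.        ] beaker0 [ 503.74822261 -335.84860372    0.        ]
S top (180.0, 193.4) [ 492.6131795  -342.25932746  168.        ] collar [ 495.00887544 -339.80422602   52.        ] bk rim ctr [ 493.54031504 -335.94942239   70.        ]
[ 491.53142288 -343.91476065  167.4096645 ] [ 496.60666471 -340.91587721  172.26268475]
```

```bash
python3 -c "
from h import *
plan([493.5,-342,147],-27)"
```

```text
slide [-23.8   1.2 160.7] roll 0.002
```

move_arm(
  rows=[
    {"hand": 0.6,"slide": [-24,1,0],"roll": 0},
    {"hand": 0.6,"slide": [-24,1,20],"roll": 0},
    {"hand": 0.6,"slide": [-24,1,50],"roll": 0},
    {"hand": 0.6,"slide": [-24,1,80],"roll": 0},
    {"hand": 0.6,"slide": [-24,1,105],"roll": 0},
    {"hand": 0.6,"slide": [-24,1,130],"roll": 0},
    {"hand": 0.6,"slide": [-24,1,150],"roll": 0},
    {"hand": 0.6,"slide": [-24,1,160],"roll": 0},
  ],
)

```text
time: 10.65
position: [492.2, -341.8, 145.4]
tcp_rot: [-179.8, -0.0, 63.1]
wrist_force: [-0.8, 0.9, 0.6]
opening: 51.0
grip_force: 0.0
```

move_arm(
  newtons=25,
  rows=[
    {"hand": 0.5,"slide": [0,0,0],"roll": 0},
    {"hand": 0.4,"slide": [0,0,0],"roll": 0},
    {"hand": 0.3,"slide": [0,0,0],"roll": 0},
    {"hand": 0.2,"slide": [0,0,0],"roll": 0},
    {"hand": 0.1,"slide": [0,0,0],"roll": 0},
    {"hand": 0,"slide": [0,0,0],"roll": 0},
    {"hand": 0,"slide": [0,0,0],"roll": 0},
    {"hand": 0,"slide": [0,0,0],"roll": 0},
  ],
)

```text
time: 11.32
position: [492.7, -344.5, 149.4]
tcp_rot: [179.9, -0.0, 63.0]
wrist_force: [-0.7, 1.0, 7.3]
opening: 13.5
grip_force: 25.0
```

move_arm(
  rows=[
    {"hand": 0,"slide": [0,0,-10],"roll": 0},
    {"hand": 0,"slide": [0,0,-30],"roll": 0},
    {"hand": 0,"slide": [0,0,-55],"roll": 0},
    {"hand": 0,"slide": [0,0,-85],"roll": 0},
    {"hand": 0,"slide": [0,0,-115],"roll": 0},
    {"hand": 0,"slide": [0,0,-140],"roll": 0},
    {"hand": 0,"slide": [0,0,-158],"roll": 0},
    {"hand": 0,"slide": [0,0,-160],"roll": 0},
  ],
)

```text
time: 11.98
position: [492.8, -345.2, 312.7]
tcp_rot: [179.6, 0.0, 62.9]
wrist_force: [0.7, -0.4, -0.3]
opening: 13.2
grip_force: 24.5
```

```bash
python3 - <<'E'
from h import *
o=status.get_obs();print({k:np.round(o[k],2).tolist() for k in('time','position','wrist_force','opening','grip_force')})
S=cams.camera('scene');cs=cams.spot_point('scene','cell_c');ss=cams.spot_point('scene','slot_top');print('bt',cams.spot_point('scene','brush'),cams.spot_point('scene','brush_top'))
T=cams.camera('top');ct=cams.spot_point('top','cell_c');st=cams.spot_point('top','slot_top')
for c,L,z in((S,cs,36),(T,ct,36),(S,ss,112),(T,st,112)): print(z,[(round(r['conf'],2),atz(c,r['at'],z)[:2].round(0).tolist()) for r in L])
# top-view rim picks from b1 lower-right insert (x 480..780 -> 290..390, y 275..425 -> 150..200)
t=lambda u,v:(290+(u-480)/3,150+(v-275)/3)
print([atz(T,t(*p),z)[:2].round(1).tolist() for p,z in(((636,302),116),((744,298),116),((640,348),116),((747,341),116),((641,391),108),((748,386),108))])
E
```

```text
{'time': 11.98, 'position': [492.79, -345.24, 312.74], 'wrist_force': [0.73, -0.36, -0.29], 'opening': 13.18, 'grip_force': 24.54}
bt [{'at': [172.6, 226.7], 'conf': 0.95}, {'at': [178.1, 192.0], 'conf': 0.69}] [{'at': [156.2, 147.5], 'conf': 0.88}, {'at': [141.8, 171.7], 'conf': 0.87}, {'at': [287.0, 223.6], 'conf': 0.45}]
36 [(0.96, [390.0, 114.0]), (0.94, [561.0, -109.0]), (0.83, [360.0, 190.0]), (0.82, [654.0, -39.0]), (0.76, [337.0, 146.0]), (0.7, [125.0, -491.0]), (0.66, [661.0, -96.0]), (0.55, [417.0, 165.0])]
36 [(0.94, [572.0, -100.0]), (0.91, [645.0, -45.0]), (0.78, [564.0, -48.0]), (0.78, [392.0, 164.0]), (0.75, [311.0, 207.0]), (0.64, [378.0, 130.0]), (0.62, [643.0, -91.0]), (0.59, [286.0, 162.0])]
112 [(0.73, [703.0, -94.0]), (0.65, [607.0, -76.0]), (0.64, [375.0, 162.0])]
112 [(0.89, [338.0, 163.0]), (0.57, [609.0, -80.0])]
[[626.2, -21.5], [629.6, -129.9], [579.5, -24.8], [585.9, -131.8], [537.4, -25.6], [541.6, -132.7]]
```

```bash
python3 - <<'E'
from h import *
S=cams.camera('scene');T=cams.camera('top')
print('S bottom',atz(S,(178.1,192),169),'top',atz(S,(156.2,147.5),334),'Tb',[(r['conf'],atz(T,r['at'],169)) for r in cams.spot_point('top','brush')])
plan([565,-50,312])
E
```

```text
S bottom [ 487.46389484 -347.30292322  169.        ] top [ 495.72251337 -346.37764945  334.        ] Tb [(0.48, array([ 496.47035607, -348.76130556,  169.        ])), (0.22, array([454.94894958, 333.96388993, 169.        ]))]
slide [295.  -68.7  -4.4]
```

move_arm(
  rows=[
    {"hand": 0,"slide": [30,-7,0],"roll": 0},
    {"hand": 0,"slide": [70,-16,0],"roll": 0},
    {"hand": 0,"slide": [110,-26,0],"roll": 0},
    {"hand": 0,"slide": [150,-35,0],"roll": 0},
    {"hand": 0,"slide": [190,-44,0],"roll": 0},
    {"hand": 0,"slide": [230,-54,0],"roll": 0},
    {"hand": 0,"slide": [265,-62,0],"roll": 0},
    {"hand": 0,"slide": [285,-66,0],"roll": 0},
  ],
)

```text
time: 13.2
position: [563.8, -54.8, 307.6]
tcp_rot: [-179.9, -0.1, 63.2]
wrist_force: [0.6, -0.3, 0.0]
opening: 13.1
grip_force: 24.5
```

move_arm(
  rows=[
    {"hand": 0,"slide": [10,-3,0],"roll": 0},
    {"hand": 0,"slide": [10,-3,15],"roll": 0},
    {"hand": 0,"slide": [10,-3,35],"roll": 0},
    {"hand": 0,"slide": [10,-3,35],"roll": 0},
    {"hand": 0,"slide": [10,-3,35],"roll": 0},
  ],
)

```text
time: 13.62
position: [564.1, -50.9, 272.7]
tcp_rot: [-179.9, 0.1, 62.9]
wrist_force: [0.2, 0.3, -0.8]
opening: 13.3
grip_force: 24.5
```

```bash
python3 - <<'E'
from h import *
o=status.get_obs();print(o['position'])
plan([565,-50,179])
S=cams.camera('scene');T=cams.camera('top');c=wcam()
print([(r['conf'],r['at'],atz(S,r['at'],o['position'][2]-144)[:2]) for r in cams.spot_point('scene','brush')])
a=cv2.resize(S['img'][130:270,250:370],(480,560),interpolation=2);b=cv2.resize(c['img'],(320,200));d=cv2.resize(T['img'][140:210,280:380],(320,224),interpolation=2)
cv2.imwrite('pics/p1.png',np.hstack([a,np.vstack([b,d,np.zeros((136,320,3),np.uint8)])])[:,:,::-1])
E
```

```text
[564.14355432 -50.87439574 272.68258992]
slide [ 1.3  0.5 93.7] 
[(0.91, [172.5, 224.2], array([ 560.24301279, -369.40239333])), (0.53, [293.6, 204.8], array([558.88485675, -50.8300723 ]))]
```

View pics/p1.png

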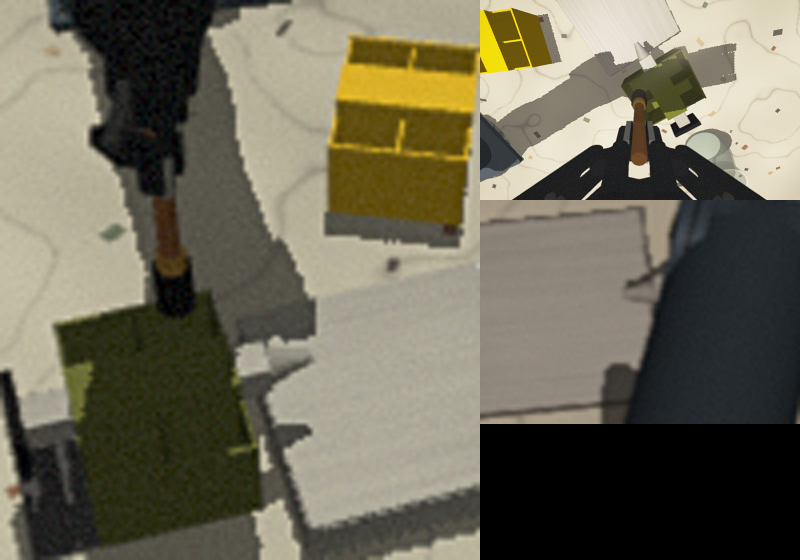

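The brush hangs straight, over the near rear cell. I'll lower it in stages and watch the force.

move_arm(
  rows=[
    {"hand": 0,"slide": [1,2,5],"roll": 0},
    {"hand": 0,"slide": [1,2,15],"roll": 0},
    {"hand": 0,"slide": [1,2,25],"roll": 0},
    {"hand": 0,"slide": [1,2,35],"roll": 0},
    {"hand": 0,"slide": [1,2,40],"roll": 0},
    {"hand": 0,"slide": [1,2,40],"roll": 0},
  ],
)

```text
time: 14.32
position: [566.2, -49.7, 231.2]
tcp_rot: [-179.9, 0.1, 63.0]
wrist_force: [-0.1, -0.0, -0.5]
opening: 12.7
grip_force: 24.5
```

```bash
python3 - <<'E'
from h import *
o=status.get_obs();print({k:np.round(o[k],2).tolist() for k in('time','position','wrist_force','wrist_torque','opening')})
S=cams.camera('scene');c=wcam()
a=cv2.resize(S['img'][160:270,250:340],(400,489),interpolation=2);b=cv2.resize(c['img'][50:350,240:480],(392,489))
cv2.imwrite('pics/p2.png',np.hstack([a,b])[:,:,::-1])
E
```

```text
{'time': 14.32, 'position': [566.21, -49.74, 231.21], 'wrist_force': [-0.12, -0.05, -0.5], 'wrist_torque': [-0.05, -0.02, -0.03], 'opening': 12.67}
```

View pics/p2.png

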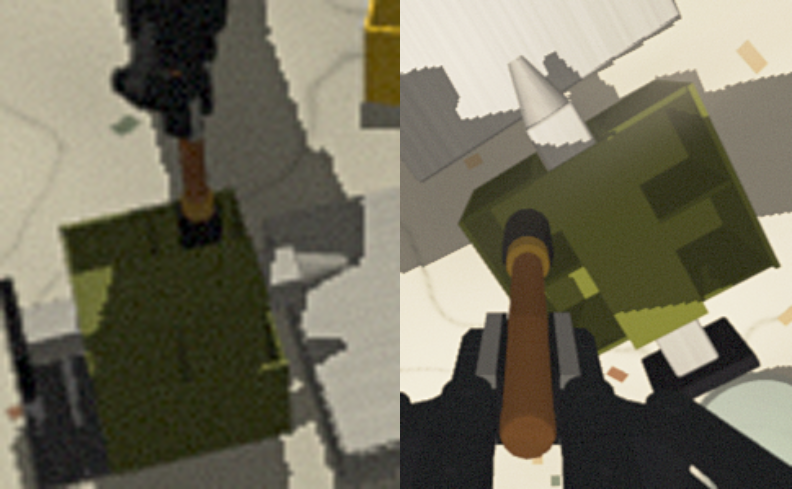

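The head is inside the cell with no contact force. I'll lower it to the floor.

move_arm(
  rows=[
    {"hand": 0,"slide": [0,0,10],"roll": 0},
    {"hand": 0,"slide": [0,0,20],"roll": 0},
    {"hand": 0,"slide": [0,0,30],"roll": 0},
    {"hand": 0,"slide": [0,0,38],"roll": 0},
    {"hand": 0,"slide": [0,0,44],"roll": 0},
    {"hand": 0,"slide": [0,0,44],"roll": 0},
  ],
)

```text
time: 14.92
position: [566.3, -49.8, 187.4]
tcp_rot: [-179.9, 0.1, 63.0]
wrist_force: [0.3, 1.0, -1.3]
opening: 12.9
grip_force: 24.6
```

move_arm(
  rows=[
    {"hand": 0,"slide": [0,0,2],"roll": 0},
    {"hand": 0,"slide": [0,0,4],"roll": 0},
    {"hand": 0,"slide": [0,0,4],"roll": 0},
    {"hand": 0,"slide": [0,0,4],"roll": 0},
  ],
)

```text
time: 15.25
position: [567.2, -50.0, 185.2]
tcp_rot: [180.0, -0.0, 63.0]
wrist_force: [0.8, -0.2, -0.3]
opening: 13.1
grip_force: 24.6
```

move_arm(
  rows=[
    {"hand": 0,"slide": [0,0,1],"roll": 0},
    {"hand": 0,"slide": [0,0,2],"roll": 0},
    {"hand": 0,"slide": [0,0,3],"roll": 0},
    {"hand": 0,"slide": [0,0,3],"roll": 0},
  ],
)

```text
time: 15.58
position: [567.0, -49.9, 181.9]
tcp_rot: [-180.0, 0.0, 63.0]
wrist_force: [-0.5, -0.3, -0.5]
opening: 13.3
grip_force: 24.6
```

move_arm(
  rows=[
    {"hand": 0,"slide": [0,0,1],"roll": 0},
    {"hand": 0,"slide": [0,0,2],"roll": 0},
    {"hand": 0,"slide": [0,0,2],"roll": 0},
  ],
)

```text
time: 15.83
position: [567.0, -49.9, 179.9]
tcp_rot: [-180.0, 0.0, 63.0]
wrist_force: [0.2, 0.1, -0.7]
opening: 13.3
grip_force: 24.6
```

move_arm(
  rows=[
    {"hand": 0,"slide": [0,0,1],"roll": 0},
    {"hand": 0,"slide": [0,0,1.5],"roll": 0},
    {"hand": 0,"slide": [0,0,1.5],"roll": 0},
  ],
)

```text
time: 16.08
position: [567.7, -50.0, 179.0]
tcp_rot: [179.9, -0.0, 63.0]
wrist_force: [0.7, 0.4, 4.4]
opening: 13.7
grip_force: 25.0
```

move_arm(
  rows=[
    {"hand": 0,"slide": [0,0,1],"roll": 0},
    {"hand": 0,"slide": [0,0,1.5],"roll": 0},
    {"hand": 0,"slide": [0,0,1.5],"roll": 0},
  ],
)

```text
time: 16.33
position: [568.7, -50.1, 178.3]
tcp_rot: [179.8, -0.1, 63.0]
wrist_force: [1.3, 0.7, 10.0]
opening: 13.5
grip_force: 25.7
```

move_arm(
  rows=[
    {"hand": 0,"slide": [0,0,-1],"roll": 0},
    {"hand": 0,"slide": [0,0,-2],"roll": 0},
    {"hand": 0.2,"slide": [0,0,-2],"roll": 0},
    {"hand": 0.25,"slide": [0,0,-2],"roll": 0},
    {"hand": 0.4,"slide": [0,0,-2],"roll": 0},
    {"hand": 0.5,"slide": [0,0,-2],"roll": 0},
    {"hand": 0.6,"slide": [0,0,-2],"roll": 0},
    {"hand": 0.6,"slide": [0,0,-2],"roll": 0},
  ],
)

```text
time: 17.0
position: [567.0, -50.0, 178.9]
tcp_rot: [-180.0, 0.0, 63.0]
wrist_force: [-0.2, 0.4, 0.2]
opening: 51.3
grip_force: 0.0
```

move_arm(
  rows=[
    {"hand": 0.6,"slide": [0,0,-15],"roll": 0},
    {"hand": 0.6,"slide": [0,0,-35],"roll": 0},
    {"hand": 0.6,"slide": [0,0,-65],"roll": 0},
    {"hand": 0.6,"slide": [0,0,-95],"roll": 0},
    {"hand": 0.6,"slide": [0,0,-125],"roll": 0},
    {"hand": 0.6,"slide": [-40,0,-140],"roll": 0},
    {"hand": 0.6,"slide": [-80,0,-140],"roll": 0},
    {"hand": 0.6,"slide": [-120,0,-140],"roll": 0},
  ],
)

```text
time: 17.67
position: [512.2, -157.9, 320.2]
tcp_rot: [179.9, -0.0, 63.1]
wrist_force: [0.2, -0.8, -0.3]
opening: 51.5
grip_force: 0.0
```

```bash
python3 - <<'E'
from h import *
o=status.get_obs();print({k:np.round(o[k],2).tolist() for k in('time','position','wrist_force','opening')})
for n in('scene','top'):
    c=cams.camera(n)
    for k,z in(('brush_top',201),('brush',36),('slot_top',112),('beaker',0),('carafe',0),('cup_a',0)): print(n,k,[(round(r['conf'],2),np.round(r['at']).tolist(),atz(c,r['at'],z)[:2].round(0).tolist()) for r in cams.spot_point(n,k)])
    if n=='scene': S=c
    else: T=c
# orange/brown handle pixels near the caddy in the scene picture: lower and upper ends
h=cv2.cvtColor(S['img'],cv2.COLOR_RGB2HSV);m=cv2.inRange(h,(5,110,50),(18,255,255));m[:,:260]=0;m[:,340:]=0;m[:140]=0;m[250:]=0
n,l,st,ce=cv2.connectedComponentsWithStats(m);print([s.tolist() for s in st[1:] if s[4]>8])
print(proj(S,[[567,-50,x] for x in(36,88,201)]).round(0).tolist())
E
```

```text
{'time': 17.67, 'position': [512.24, -157.88, 320.21], 'wrist_force': [0.18, -0.84, -0.3], 'opening': 51.54}
scene brush_top [(0.44, [292.0, 187.0], [561.0, -50.0]), (0.38, [201.0, 232.0], [655.0, -274.0])]
scene brush [(0.81, [171.0, 226.0], [490.0, -410.0])]
scene slot_top [(0.67, [352.0, 151.0], [369.0, 158.0]), (0.59, [286.0, 222.0], [600.0, -77.0])]
scene beaker [(0.88, [201.0, 232.0], [500.0, -332.0]), (0.37, [468.0, 201.0], [549.0, 494.0])]
scene carafe [(0.72, [202.0, 275.0], [648.0, -326.0]), (0.23, [286.0, 257.0], [634.0, -94.0]), (0.2, [442.0, 234.0], [650.0, 365.0])]
scene cup_a [(0.79, [419.0, 192.0], [481.0, 358.0]), (0.77, [467.0, 199.0], [541.0, 495.0])]
top brush_top [(0.84, [488.0, 212.0], [454.0, -428.0]), (0.73, [359.0, 169.0], [581.0, -64.0]), (0.56, [352.0, 174.0], [565.0, -44.0])]
top brush [(0.61, [350.0, 179.0], [577.0, -51.0]), (0.51, [464.0, 219.0], [449.0, -408.0])]
top slot_top [(0.8, [361.0, 161.0], [620.0, -79.0]), (0.73, [283.0, 252.0], [350.0, 155.0])]
top beaker [(0.8, [439.0, 209.0], [485.0, -337.0]), (0.16, [348.0, 156.0], [661.0, -45.0])]
top carafe [(0.24, [349.0, 156.0], [660.0, -51.0])]
top cup_a [(0.87, [220.0, 216.0], [466.0, 366.0]), (0.55, [182.0, 189.0], [557.0, 490.0])]
[[290, 187, 8, 29, 137]]
[[297.0, 227.0], [295.0, 216.0], [292.0, 189.0]]
```

The brush stands upright in the cell: its handle covers rows 187–216, against a predicted 189–216. The beaker, carafe and cups read as unmoved, so I'm handing in.

```bash
python3 -c "
from bench import job_done
print(job_done())"
```

```text
the job is handed in; nothing more can be done
None
```

I handed the job in at about 18 s: the caddy hangs on the bar clear of the platform, the brush stands bristles down in its near rear cell, and the camera positions of the beaker, carafe and cups hadn't noticeably changed (I didn't re-measure the saucer; the judge's result wasn't shown).

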